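# Seat a slide carrier in a scanner stage by feel

### The job

Take the blue slide carrier by its orange grip from the parking stand and set it gently down flat on the landing end of the black scanner stage. Then slide it along the stage, keeping it lightly on the deck and never lifting it over the pocket or lowering it in from above, until you feel it drop into the shallow pocket; leave it fully home, flat and let go. It holds glass slides, so keep it level and press only lightly, and do not disturb the bottle and the boxes.

Things in the scene. Friction and masses are not known exactly. Their poses are not given: they have to be found in the camera images.
- stage: Slide-scanner stage, fixed to the bench. Origin: centre of the white base's underside, z up. On it lies a flat black deck, 150 mm in x by 274 mm in y, top at z = 50 mm, with one pocket, 100 mm in x by 94 mm in y, 5 mm deep, sharp flush rims on all four sides, a bright window in its floor. Slide the carrier along this frame's +y. The base's front with two black knobs faces -x.
- landing (a point): Point on the deck top (stage frame 0, -75, 50 mm) in the flat landing end, the deck's long -y end, marked by two thin white lines along y. A carrier centred here, its axes along those of the stage, lies wholly on flat deck wherever the deck stands.
- pocket_first (a point): Point at deck-top height (stage frame 0, 22, 50 mm). The deck was left somewhere along its stiff 45 mm travel in y, which is not measured: the pocket centre is here or up to 45 mm beyond along stage +y (x = 0, y = 22 to 67 mm). Before the pocket the deck is flat for 140 mm, past it for 40 mm.
- carrier: Loose blue slide carrier, 96 mm in x, 90 mm in y, 8 mm thick, 0.19 to 0.31 kg in all, with two glass slides. Origin: centre of the underside, z up. Fits the pocket with 2 mm play per side when its x axis lies along the stage's x (either way round). Fully home, its underside is 5 mm below the deck top. Starts flat on the parking stand, underside 30 mm above the bench.
- grip (a point): Point in the carrier's upright orange grip (carrier frame 0, 0, 37 mm). The grip is a bar 40 mm long in y, 14 mm thick in x, rising from 8 to 48 mm above the underside: pinch it across x, from above. It is sprung: pressed straight down it starts to sink into the carrier at 4.5 N, then 1.5 N per mm over 6 mm, and springs back; sideways it is rigid.
- stand: Fixed parking stand, 130 mm in x by 120 mm in y, top at 30 mm, black rubber on aluminium. Origin: centre of the underside.
- reagent: Loose amber bottle, 52 mm diameter, 110 mm tall, upright. Origin: centre of the underside. Leave alone.
- tipbox: Loose white box with green lid, 87 x 122 x 63 mm. Origin: centre of the underside. Leave alone.
- slidebox: Loose yellow box with grey lid, 90 x 130 x 36 mm. Origin: centre of the underside. Leave alone.
There are look-alikes about, which are no part of the job. Leave any pink or red look-alike of the carrier alone.

How it is judged:
By the outcome, as a careful person would: the job done as asked, in the order asked, and still so for the second after the job is handed in, with the robot touching nothing.
It also fails if it takes over 69 s, if anything falls off the work surface, if the arm or the gripper's body presses on something with over 40 N, if the wrist force passes 120 N, or if a joint passes its speed limit or range.

### The arm

A 7-joint arm with a two-finger parallel gripper is mounted at the origin on the work surface. World frame = base frame: x ahead of the robot, y to its left, z up, the work surface at z = 0. Lengths are in mm, angles in rad, forces in N, time in s.
With the tool pointing down it reaches from about 425 to 950 mm from the base axis. Payload 16.7 kg.
Tool frame: the origin (TCP) lies midway between the tips of the shut fingers; the grasp point (between the pads) lies 19 mm behind it; z points along the fingers, y is the line along which they close (so a half turn about z gives the same grasp; the last joint's range is limited). The gripper opens to 94 mm and grips with 3 to 60 N. Pads are 16 mm wide; open, the fingers measure 119 mm over their backs; the gripper's body (75 mm by 177 mm) begins 78 mm behind the grasp point.
Start: joints at [1.034, 0.426, 0.074, 1.606, -0.034, 1.111, -0.067], TCP at [254.595, -625.105, 205.467] pointing down, gripper open.
Joint ranges: [-2.85, 2.85], [-0.5, 2.14], [-1.23, 1.37], [0.21, 2.46], [-1.02, 4.16], [0.16, 2.05], [-2.73, 2.73]. Speed limits (rad/s): [1.89, 1.89, 2.39, 2.39, 3.01, 3.01, 3.01].

### API

Orientations are given as a unit quaternion [x, y, z, w].
In Python, from station import * gives the robot as it stands. The module is installed in compiled form; this text tells all that it offers.
- The arm moves only by the tool arm_command, never from a script. Its argument "deltas" is a list of rows, each a list of 6 numbers: the shift along the tool's x, y, z in cm, then the turn, a rotation vector about the tool's x, y, z in rad. In form: [[tx, ty, tz, wx, wy, wz], ...]. A call has 1 to 20 rows; each row shifts and turns the commanded pose from where the row before left it, along the tool's axes as they then stand; what a row does not reach is not made up. A row lasts 1/12 s, in which the tool goes at most 41.7 mm and 7.16 degrees, less where a joint would pass 70% of its speed; a pose out of reach is approached as far as the arm can. A call with a gripper value outside its range is refused whole. "hand" is the finger opening in cm, from 0 to 9.4, set as the call begins (left out, the last holds). The fingers move at their own pace and stop on an object; "newtons" is the grip in N (left out, the last holds). Time passes only in rows, so rows that do not move let the fingers close. It gives the time, the measured TCP pose, the force, the opening and the grip force at its end, in the units of the state.
- sense(): the state, without advancing time (a new reading comes with each control period).
- snapshot(name): name is "scene" or "top" or "wrist"; returns a dict with "frame" (480x640x3 uint8, red, green, blue), "depth" (480x640 float32, mm along the optical axis (not along the pixel's ray), 0 where there is no reading), "intrinsics" (3x3 intrinsics, pixels), "T" (4x4, takes a point from camera to world coordinates). Camera axes: x right, y down, z forward; pixel columns grow to the right and rows downward; lengths in mm; the calibration is good to about 2 mm. A picture is of the moment at which its call begins.
- close_job(): hands the job in; it is judged then, once.
Trained networks look in a picture, given as the dict that the camera call returned (one of the last four; its "shot" number tells which), for a name from the list of things; names that differ only in an ending like _2 or _b are one class to them, and where a whole thing is asked for, a point or a joint stands for the part that bears it (a point fixed in the world has none). Each returns a list of dicts, best first, with "conf" (0 to 1); they miss things now and then, are a little off and sometimes report something else, mostly with a low value. They report only what shows in the picture. A call takes as long as a camera call. They do not tell look-alikes from the thing itself.
- spot_in(query, picture): "position" ([row, column] in pixels, amid what is visible of it).
The state is a dict: "t": time; "joint_positions": joint angles; "dq": joint speeds; "joint_efforts": joint torques, N m; "eef_pos": TCP position; "ee_rot": TCP orientation; "ft_force": force on the tool from outside, world axes, zero at the start; "torque": the same for the moment, N m; "finger_gap": finger opening in mm; "grasp_force": force on a finger pad.
Only numpy, scipy, OpenCV 4.12 (cv2) and the standard library are available. Lean on these libraries where they do the work, as an engineer would, in place of code of your own. Each camera call takes 0.05 s, during which the arm holds its last target. There are 200 camera calls.

## Working session

There is one attempt and no reset: what is moved stays moved. The work goes in short steps, Python scripts to look and compute and a tool call to move; the robot and the scene stay as the last step left them, time stands still between calls to the robot, and variables do not carry over. Pictures are saved under pics/ and viewed, at most 10 in all, crops included, and the job is handed in when it is done.

Besides the shell and the picture viewer there is one more tool, called after "Request:" as name(argument=value, ...) on one line, values as JSON. arm_command: Moves the arm, as the interface text tells. Its arguments: {"type":"object","properties":{"deltas":{"type":"array","items":{"type":"array","items":{"type":"number"}}},"hand":{"type":"number"},"newtons":{"type":"number"}},"required":["deltas"]}

```bash
mkdir -p pics; cat > h.py <<'E'
from station import *
import numpy as np, cv2
from scipy.spatial.transform import Rotation as R
def save(p,n): cv2.imwrite('pics/'+n, p["frame"][:,:,::-1])
def cloud(p):
    K=p["intrinsics"];d=p["depth"];v,u=np.indices(d.shape)
    P=np.stack([(u-K[0,2])/K[0,0]*d,(v-K[1,2])/K[1,1]*d,d],-1)
    return P@p["T"][:3,:3].T+p["T"][:3,3]
E
python3 - <<'E'
from h import *
s=sense();print(s)
ps={n:snapshot(n) for n in("scene","top")}
for n,p in ps.items():
    W=cloud(p);save(p,n+'1.png');print(n,p["T"].round(2).tolist())
    np.savez(n+'1.npz',W=W,f=p["frame"])
    for q in("stage","carrier","grip","stand","reagent","tipbox","slidebox"):
        for r in spot_in(q,p)[:4]:
            a,b=map(int,r["position"]);print(q,round(r["conf"],2),a,b,W[a,b].round(0))
E
```

```text
{'t': 0.0, 'joint_positions': array([ 1.03447635,  0.42673225,  0.07386379,  1.6066039 , -0.03407382,
        1.11078791, -0.06711799]), 'dq': array([-0.00146218,  0.00083507,  0.00080222, -0.00019869,  0.00048243,
        0.00021411, -0.00064715]), 'joint_efforts': array([ 1.83566408e-03, -9.35808706e+01,  3.66785020e+00, -4.54177666e+01,
       -4.88522148e-02,  2.02304777e-02,  1.72708201e-04]), 'eef_pos': array([ 254.43251629, -624.74277406,  204.77721307]), 'ee_rot': array([ 9.81359094e-01,  1.92182007e-01, -1.81959172e-04, -6.09458573e-04]), 'ft_force': array([-1.05395003, -0.00917797, -0.67656264]), 'torque': array([ 0.0053031 , -0.02706615,  0.00580221]), 'grasp_force': 0.0, 'finger_gap': 94.3032404729963}
scene [[-0.77, 0.48, -0.43, 1040.12], [0.64, 0.58, -0.5, 519.16], [0.01, -0.66, -0.75, 967.49], [0.0, 0.0, 0.0, 1.0]]
stage 0.74 330 411 [537. 188.  47.]
carrier 0.92 217 185 [ 697. -362.    7.]
carrier 0.91 175 334 [ 346. -251.   10.]
carrier 0.73 277 217 [ 744. -150.   38.]
carrier 0.65 232 383 [382. -43.  10.]
grip 0.81 222 386 [373. -46.  33.]
grip 0.8 207 185 [ 690. -3
[... 227 characters left out ...]
88.  47.]
top [[0.01, -0.98, 0.19, 363.71], [-1.0, -0.02, -0.02, -59.2], [0.02, -0.19, -0.98, 966.8], [0.0, 0.0, 0.0, 1.0]]
stage 0.92 236 207 [533. 174.  46.]
stage 0.64 237 370 [ 531. -153.   78.]
stage 0.22 141 208 [729. 180.  65.]
carrier 0.83 240 373 [ 527. -160.   66.]
carrier 0.81 249 459 [ 515. -338.   46.]
carrier 0.71 175 465 [ 680. -363.   26.]
carrier 0.69 320 317 [369. -52.  47.]
grip 0.75 174 470 [ 675. -367.   48.]
grip 0.72 235 372 [ 535. -157.   80.]
grip 0.64 320 318 [369. -54.  52.]
grip 0.48 250 460 [ 513. -338.   50.]
reagent 0.59 140 293 [728.   4.  82.]
tipbox 0.71 138 209 [737. 179.  63.]
slidebox 0.86 150 372 [ 728. -162.   37.]
slidebox 0.29 240 208 [525. 171.  49.]
```

View pics/top1.png

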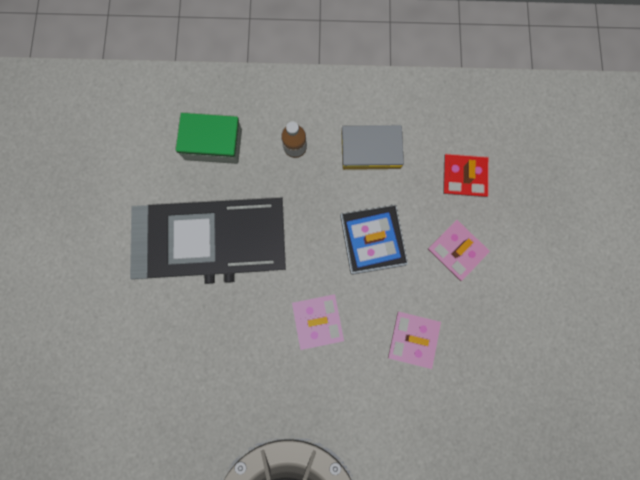

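View pics/scene1.png

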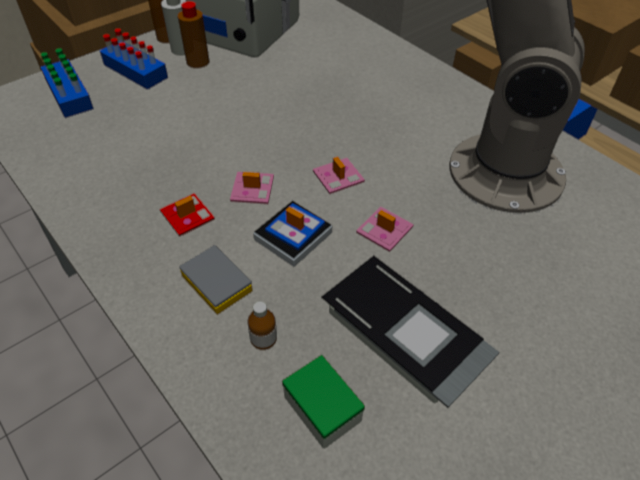

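The top view shows four look-alikes: pink at (row 321, col 318), (249, 459) and (340, 415), and red at (175, 466). The only blue carrier is at (240, 374), on the black and aluminium stand, which fits the description. The stage is at (236, 207), with its knobs toward world -x, the landing lines at the right end and the pocket at about (238, 192).

```bash
python3 - <<'E'
from h import *
c=cv2.imread('pics/top1.png')
cv2.imwrite('pics/crop1.png',cv2.resize(c[195:285,120:420],None,fx=2.6,fy=2.6,interpolation=cv2.INTER_CUBIC))
for n in("top","scene"):
    z=np.load(n+'1.npz');W=z['W'];f=z['f'];hsv=cv2.cvtColor(f,cv2.COLOR_RGB2HSV)
    x,y,h=W[...,0],W[...,1],W[...,2]
    H,S,V=[hsv[...,i].astype(int) for i in range(3)]
    near=(abs(x-530)<90)&(abs(y+158)<90)
    def rect(m,name):
        P=W[m][:,:2].astype(np.float32);r=cv2.minAreaRect(P);print(n,name,m.sum(),np.round(r[0],1),np.round(r[1],1),round(r[2],2),'z',np.median(h[m]).round(1),'mean',P.mean(0).round(1))
    org=near&(H>8)&(H<22)&(S>150)
    rect(org&(h>72),'grip')
    rect(near&(H>100)&(H<125)&(S>130),'blue')
    rect(near&(h>20)&(h<34),'stand')
    st=(abs(x-530)<110)&(abs(y-170)<190)
    blk=st&(V<60)&(h>44)&(h<56)
    lab,cc,ss,_=cv2.connectedComponentsWithStats(blk.astype(np.uint8))[0:4]
    k=1+np.argmax(ss[1:,4]);rect(cc==k,'deck')
    rect(st&(h>40)&(h<56),'base+deck')
    w=st&(V>120)&(h>40)&(h<50)&(abs(x-530)<60)&(y>120)&(y<260)
    rect(w,'window'); rect(st&(V>60)&(h>40)&(h<50)&(abs(x-530)<60)&(y>100)&(y<290),'pocketfloor')
    print(np.histogram(h[st&(h>30)],bins=np.arange(30,60,2)))
E
```

```text
top grip 112 [ 533.2 -162.5] [11.5 38. ] 13.85 z 78.5 mean [ 532.7 -162.6]
top blue 846 [ 535.8 -164.3] [100.   93.7] 13.68 z 38.4 mean [ 533.1 -163. ]
top stand 1475 [ 539.7 -165.7] [130.6 120.2] 10.32 z 30.1 mean [ 539.9 -166. ]
top deck 2907 [533.  154.9] [144.4 269.1] 5.02 z 50.7 mean [562.8 180.6]
top base+deck 11275 [531.8 173.8] [151.2 310.8] 4.3 z 49.7 mean [530.2 173. ]
top window 2020 [524.3 187.1] [107.4 122.9] 4.09 z 45.9 mean [528.2 204.7]
top pocketfloor 2644 [529.2 195.3] [119.1 190.1] 0.86 z 46.3 mean [525.2 198.4]
(array([  23,    5,    3,    4,   12,   48,  466, 1446, 1645, 2617, 3546,
       1382,  125,    6]), array([30, 32, 34, 36, 38, 40, 42, 44, 46, 48, 50, 52, 54, 56, 58]))
scene grip 108 [ 536.4 -162.7] [16.  41.6] 11.85 z 77.1 mean [ 537.  -160.7]
scene blue 750 [ 533.6 -167.9] [111.2 103.8] 13.84 z 36.3 mean [ 541.1 -157.4]
scene stand 1146 [ 541.5 -164.9] [131.1 123.2] 10.67 z 28.5 mean [ 559.1 -151.3]
scene deck 7373 [533.1 155.7] [154.8 275.9] 4.55 z 49.6 mean [538.  154.6]
scene base+deck 11728 [531.9 173. ] [155.  310.7] 4.47 z 48.4 mean [534.9 184.2]
scene window 1440 [527.9 205.4] [81.9 74.5] 5.22 z 45.2 mean [529.3 206. ]
scene pocketfloor 2322 [530.5 196.3] [117.1 188.5] 0.76 z 45.0 mean [528.2 204.9]
(array([   1,    1,   14,   53,  105,  247, 1081, 1926, 2083, 3269, 2492,
        588,   42,    1]), array([30, 32, 34, 36, 38, 40, 42, 44, 46, 48, 50, 52, 54, 56, 58]))
```

View pics/crop1.png

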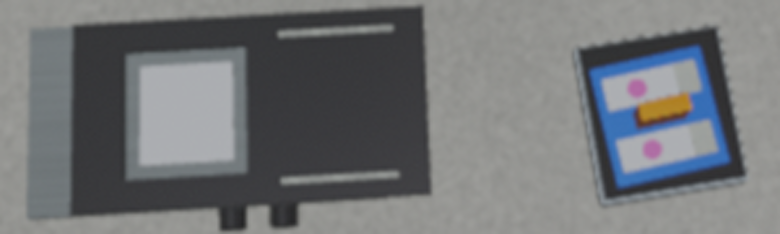

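```bash
python3 - <<'E'
from h import *
a=np.deg2rad(4.5);ex=np.array([np.cos(a),np.sin(a)]);ey=np.array([-np.sin(a),np.cos(a)])
pc=np.array([529.,205.2])
for n in("top","scene"):
    z=np.load(n+'1.npz');W=z['W'];f=z['f'].astype(int);V=f.max(2)
    X=(W[...,:2]-pc)@ex;Y=(W[...,:2]-pc)@ey;h=W[...,2]
    ln=(V>100)&(h>44)&(abs(X)<70)&(Y<-55)&(Y>-180)
    for s in(1,-1):
        m=ln&(X*s>0)
        if m.any():print(n,'line',m.sum(),np.percentile(X[m],[5,50,95]).round(1),np.percentile(Y[m],[1,50,99]).round(1))
    for lo,hi in((8,20),(20,32),(32,42)):
        m=(h>lo)&(h<hi)&(X>60)&(X<95)&(abs(Y+50)<190)
        if m.any():print(n,'side',lo,m.sum(),np.percentile(X[m],[2,50,98]).round(1),np.percentile(Y[m],[0,2,98,100]).round(1))
        m=(h>lo)&(h<hi)&(X<-60)&(X>-120)&(abs(Y+50)<190)
        if m.any():print(n,'front',lo,m.sum(),np.percentile(X[m],[2,50,98]).round(1),np.percentile(Y[m],[0,2,50,98,100]).round(1))
    for lo,hi in((40,47),(47,56)):
        m=(h>lo)&(h<hi)&(abs(X)<60)&(Y>60)&(Y<150); print(n,'end',lo,np.percentile(Y[m],[2,98]).round(1))
    # dark -> bright transitions along Y for column strip; window edges
    m=(V>110)&(h>40)&(abs(X)<55)&(abs(Y)<60);print(n,'win',np.percentile(X[m],[1,99]).round(1),np.percentile(Y[m],[1,99]).round(1))
    m=(V>65)&(h>40)&(abs(X)<55)&(abs(Y)<60);print(n,'pock',np.percentile(X[m],[1,99]).round(1),np.percentile(Y[m],[1,99]).round(1))
    m=(h>10)&(h<30)&(X<-77)&(X>-110)&(abs(Y+50)<100)&(V<60)
    print(n,'knobs',np.sort(Y[m])[::max(1,m.sum()//12)].round(0))
s=sense();print(R.from_quat(s['ee_rot']).as_matrix().round(3).tolist())
E
```

```text
top line 124 [54.3 57.1 60.3] [-160.9 -117.8  -74.9]
top line 138 [-61.5 -58.9 -56.1] [-162.1 -117.3  -73.3]
top front 8 14 [-89.8 -89.4 -73.9] [-78.8 -78.7 -38.3 -17.2 -16.9]
top front 20 168 [-89.8 -82.  -73.8] [-79.1 -78.1 -39.  -19.5 -18.8]
top front 32 39 [-87.9 -74.7 -69.5] [-138.5 -137.4  -27.4  115.9  119.1]
top end 40 [ 89.3 122. ]
top end 47 [ 60.7 118.3]
top win [-47.5  47.3] [-43.8  44.8]
top pock [-52.2  50.1] [-48.6  46.7]
top knobs [-78. -76. -74. -73. -70. -66. -63. -38. -36. -34. -32. -30. -26. -22.]
scene line 72 [55.1 57.3 59.1] [-160.3 -115.7  -75.8]
scene line 53 [-61.2 -58.3 -56.6] [-159.6 -112.3  -76.1]
scene side 8 395 [68.  70.2 71.9] [-170.  -163.6   93.8   97.2]
scene side 20 241 [68.2 70.3 72.2] [-171.7 -167.    90.    95.4]
scene front 20 3 [-89.9 -89.8 -89. ] [-71.1 -69.5 -30.7 -27.8 -27.7]
scene side 32 210 [66.  74.8 76.2] [-171.  -144.2  122.   122.3]
scene front 32 21 [-76.3 -65.1 -60.8] [ 86.6  86.7 106.6 122.7 122.8]
scene end 40 [ 78.1 122.2]
scene end 47 [ 60.6 115.6]
scene win [-40.3  39.1] [-36.7  36.2]
scene pock [-49.3  46.2] [-45.9  45.1]
scene knobs [-28.]
[[0.926, 0.377, 0.0], [0.377, -0.926, 0.0], [0.0, -0.0, -1.0]]
```

The crop shows the blue carrier with its orange grip on the black stand, at about (665, 110) in the crop. It is the right one. I'll move above it.

Request:
arm_command(deltas=[[2.17,-1.61,0,0,0,0],[2.17,-1.61,0,0,0,0],[2.17,-1.61,0,0,0,0],[2.17,-1.61,0,0,0,0],[2.17,-1.61,0,0,0,0],[2.17,-1.61,0,0,0,0],[2.17,-1.61,0,0,0,0],[2.17,-1.61,0,0,0,0],[2.17,-1.61,0,0,0,0],[2.17,-1.61,0,0,0,0],[2.17,-1.61,0,0,0,0],[2.17,-1.61,0,0,0,0],[2.17,-1.61,0,0,0,0],[2.17,-1.61,0,0,0,0],[2.17,-1.61,0,0,0,0],[2.17,-1.61,0,0,0,0],[2.17,-1.61,0,0,0,0],[2.17,-1.61,0,0,0,0],[2.17,-1.61,0,0,0,0],[2.17,-1.61,0,0,0,0]], hand=6)

```text
t: 2.47
eef_pos: [535.7, -162.0, 205.7]
ee_rot: [0.981, 0.192, 0.0, 0.0]
ft_force: [-0.4, -0.5, 0.3]
finger_gap: 60.0
grasp_force: 0.0
```

Request:
arm_command(deltas=[[0,0,0.3,0,0,-0.1185],[0,0,0.3,0,0,-0.1185],[0,0,0.3,0,0,-0.1185],[0,0,0.3,0,0,-0.1185],[0,0,0.3,0,0,-0.1185],[0,0,0.3,0,0,-0.1185],[0,0,0.3,0,0,-0.1185],[0,0,0.3,0,0,-0.1185],[0,0,0.3,0,0,-0.1185],[0,0,0.3,0,0,-0.1185],[0,0,0.3,0,0,-0.1185],[0,0,0.3,0,0,-0.1185],[0,0,0,0,0,0],[0,0,0,0,0,0]])

```text
t: 3.63
eef_pos: [535.0, -163.3, 169.5]
ee_rot: [0.62, 0.785, 0.0, -0.0]
ft_force: [0.3, -0.7, 0.1]
finger_gap: 59.9
grasp_force: 0.0
```

```bash
cat >> h.py <<'E'
def wrist(name,near,zt,rad=90):
    p=snapshot("wrist");save(p,name);W=cloud(p);f=p["frame"];hsv=cv2.cvtColor(f,cv2.COLOR_RGB2HSV)
    H,S,V=[hsv[...,i].astype(int) for i in range(3)]
    nr=np.hypot(W[...,0]-near[0],W[...,1]-near[1])<rad
    for nm,m in(('grip',nr&(H>8)&(H<22)&(S>150)&(W[...,2]>zt)),('blue',nr&(H>100)&(H<125)&(S>130))):
        if m.sum()>20:
            r=cv2.minAreaRect(W[m][:,:2].astype(np.float32));print(nm,m.sum(),np.round(r[0],1),np.round(r[1],1),round(r[2],2),'z',np.median(W[m][:,2]).round(1))
    return p,W,V
def st():
    s=sense();M=R.from_quat(s['ee_rot']).as_matrix()
    print('t',round(s['t'],2),'pos',s['eef_pos'].round(1),'yaw_y',np.rad2deg(np.arctan2(M[1,1],M[0,1])).round(2),'tilt',M[:2,2].round(4),'F',s['ft_force'].round(2),'T',s['torque'].round(2),'gap',round(s['finger_gap'],1),'g',round(s['grasp_force'],1))
    return s,M
E
python3 - <<'E'
from h import *
st();p,W,V=wrist('w1.png',(534,-163),72)
E
```

```text
t 3.63 pos [ 535.  -163.3  169.5] yaw_y 13.4 tilt [-0.0002  0.0003] F [ 0.26 -0.67  0.12] T [-0.01 -0.11  0.01] gap 59.9 g 0.0
grip 9625 [ 529.1 -140.1] [81.2 92.7] 64.56 z 293.5
blue 6677 [ 532.1 -151. ] [105.  125.7] 12.06 z 38.2
```

View pics/w1.png

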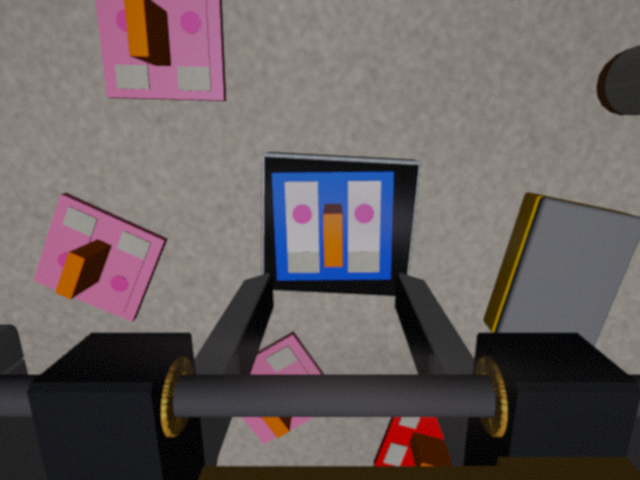

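The wrist view shows the blue carrier at about (220, 333), square to the fingers, with the grip at (236, 333) between them. I'll measure it more finely.

```bash
sed -i 's/(W\[...,2\]>zt)/(abs(W[...,2]-zt-6)<6)/; s/(S>130))):/(S>130)\&(abs(W[...,2]-zt+34)<7))):/' h.py
python3 - <<'E'
from h import *
st();p,W,V=wrist('w2.png',(534,-163),72)
m=(abs(W[...,2]-38)<7)&(np.hypot(W[...,0]-534,W[...,1]+163)<75)
h=cv2.cvtColor(p["frame"],cv2.COLOR_RGB2HSV).astype(int)
m&=(h[...,0]>100)&(h[...,0]<125)&(h[...,1]>130)
m=cv2.morphologyEx(m.astype(np.uint8),cv2.MORPH_OPEN,np.ones((3,3)))
r=cv2.minAreaRect(W[m>0][:,:2].astype(np.float32));print(r)
print(p["T"].round(3).tolist())
E
```

```text
t 3.68 pos [ 535.1 -163.3  169.6] yaw_y 13.36 tilt [0.0001 0.0001] F [-0.28 -0.29  0.49] T [-0.03 -0.1  -0.03] gap 59.5 g 0.0
grip 927 [ 534.3 -162. ] [12.4 39.1] 13.58 z 78.2
blue 5425 [ 534.8 -164.4] [100.4  95.9] 13.83 z 38.1
((533.790771484375, -162.50711059570312), (97.20487976074219, 90.72078704833984), 13.806344985961914)
[[0.973, 0.223, 0.06, 517.976], [0.231, -0.94, -0.252, -89.683], [0.001, 0.259, -0.966, 349.143], [0.0, 0.0, 0.0, 1.0]]
```

Request:
arm_command(deltas=[[0.11,-0.07,1.1,0,0,-0.007],[0,0,1.1,0,0,0],[0,0,1.1,0,0,0],[0,0,1.1,0,0,0],[0,0,1.1,0,0,0],[0,0,1.1,0,0,0],[0,0,1.1,0,0,0],[0,0,1.1,0,0,0],[0,0,1.1,0,0,0],[0,0,1.1,0,0,0],[0,0,0.4,0,0,0],[0,0,0.4,0,0,0],[0,0,0.35,0,0,0],[0,0,0,0,0,0],[0,0,0,0,0,0]], hand=5)

```text
t: 4.98
eef_pos: [534.3, -162.3, 48.2]
ee_rot: [0.615, 0.788, 0.0, 0.0]
ft_force: [0.7, 0.0, -0.1]
finger_gap: 49.8
grasp_force: 0.0
```

Request:
arm_command(deltas=[[0,0,0,0,0,0],[0,0,0,0,0,0],[0,0,0,0,0,0],[0,0,0,0,0,0],[0,0,0,0,0,0],[0,0,0,0,0,0],[0,0,0,0,0,0],[0,0,0,0,0,0]], hand=0.5, newtons=12)

```text
t: 5.65
eef_pos: [534.2, -162.3, 48.1]
ee_rot: [0.615, 0.788, 0.0, 0.0]
ft_force: [-0.2, 0.1, 2.5]
finger_gap: 13.8
grasp_force: 12.0
```

```bash
python3 -c "
from h import *
st()"
```

```text
t 5.65 pos [ 534.2 -162.3   48.1] yaw_y 14.04 tilt [ 0. -0.] F [-0.18  0.05  2.46] T [-0.01  0.01 -0.02] gap 13.8 g 12.0
```

Request:
arm_command(deltas=[[0,0,-0.3,0,0,0],[0,0,-0.7,0,0,0],[0,0,-1,0,0,0],[0,0,-1,0,0,0],[0,0,-1,0,0,0.03],[0,0,-1,0,0,0.05],[0,0,-1,0,0,0.05],[0,0,-0.7,0,0,0.0365],[0,0,-0.3,0,0,0],[0,0,0,0,0,0]])

```text
t: 6.48
eef_pos: [534.7, -162.4, 119.4]
ee_rot: [0.679, 0.734, 0.0, 0.001]
ft_force: [0.1, -0.6, -3.1]
finger_gap: 13.9
grasp_force: 12.0
```

Request:
arm_command(deltas=[[0.7,0.07,0,0,0,0],[1.4,0.13,0,0,0,0],[2.1,0.2,0,0,0,0],[2.1,0.2,0,0,0,0],[2.1,0.2,0,0,0,0],[2.1,0.2,0,0,0,0],[2.1,0.2,0,0,0,0],[2.1,0.2,0,0,0,0],[2.1,0.2,0,0,0,0],[2.1,0.2,0,0,0,0],[2.1,0.2,0,0,0,0],[2.1,0.2,0,0,0,0],[1.4,0.13,0,0,0,0],[0.6,0.04,0,0,0,0],[0,0,0,0,0,0],[0,0,0,0,0,0],[0,0,0,0,0,0]])

```text
t: 7.9
eef_pos: [538.0, 88.6, 117.8]
ee_rot: [0.679, 0.734, -0.0, 0.0]
ft_force: [-0.3, 1.1, -3.3]
finger_gap: 14.0
grasp_force: 12.0
```

```bash
python3 - <<'E'
from h import *
s,M=st();p,W,V=wrist('w3.png',s['eef_pos'][:2],142)
np.savez('w3.npz',W=W,f=p["frame"])
p2=snapshot("top");save(p2,'top2.png')
E
```

```text
t 7.9 pos [538.   88.6 117.8] yaw_y 4.44 tilt [-0.0004 -0.0005] F [-0.25  1.13 -3.3 ] T [-0.06 -0.11 -0.03] gap 14.0 g 12.0
grip 3005 [538.6  88.9] [15.4 40.6] 6.0 z 147.9
blue 9584 [538.1  88.8] [96.3 90. ] 4.4 z 107.8
```

View pics/w3.png

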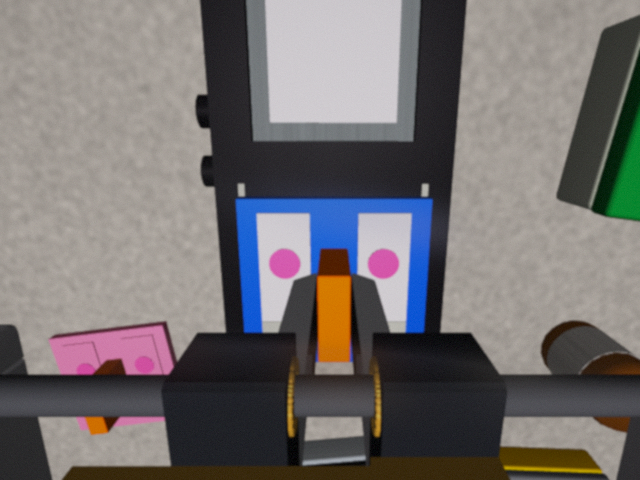

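The carrier hangs level in the fingers (blue plate at rows 198–332, cols 235–432). The pocket is ahead of it at rows 0–140, cols 247–418, and the ends of the landing lines show at (190, 241) and (190, 425). Now I'll measure the rim in the robot's own frame.

```bash
python3 - <<'E'
from h import *
p=np.load('w3.npz');W=p['W'];V=p['f'].max(2).astype(int);f=p['f'].astype(int)
# project pixels to plane z: use depth rays
g=cv2.cvtColor(p['f'],cv2.COLOR_RGB2GRAY).astype(float)
a=np.deg2rad(4.5);ex=np.array([np.cos(a),np.sin(a)]);ey=np.array([-np.sin(a),np.cos(a)])
def edge(rows,c0,c1,rise):
    out=[]
    for r in rows:
        d=np.diff(g[r,c0:c1])*rise;k=c0+np.argmax(d); c=k if rise>0 else k+1  # dark-side pixel
        out.append(W[r,c-2 if rise>0 else c+2]*0+W[r,c if rise>0 else c])
    return np.array(out)
def fit(P,n):
    l=np.polyfit(P[:,1],P[:,0],1);res=P[:,0]-np.polyval(l,P[:,1]);k=abs(res)<1.5
    l=np.polyfit(P[k,1],P[k,0],1);print(n,k.sum(),'yaw',np.rad2deg(np.arctan(-l[0])).round(2),'X@y160',np.polyval(l,160).round(2),'z',np.median(P[:,2]).round(1));return l
fit(edge(range(5,130),235,262,1),'left rim (-x)')
fit(edge(range(5,130),405,430,-1),'right rim (+x)')
fit(edge(range(30,190),195,225,-1),'deckL'); fit(edge(range(30,190),440,475,1),'deckR')
Q=[]
for c in range(262,404):
    d=-np.diff(g[128:155,c]);k=128+np.argmax(d)+1;Q.append(W[k,c])
Q=np.array(Q);l=np.polyfit(Q[:,0],Q[:,1],1);print('near rim yaw',np.rad2deg(np.arctan(l[0])).round(2),'y@534',np.polyval(l,534).round(2),'z',np.median(Q[:,2]).round(1))
b=(f[...,2]>130)&(f[...,0]<70)&(W[...,2]>100)
Y=[]
for c in range(245,425):
    k=np.where(b[:,c])[0][0];Y.append(W[k,c])
Y=np.array(Y);l=np.polyfit(Y[:,0],Y[:,1],1);print('carrier front yaw',np.rad2deg(np.arctan(l[0])).round(2),'y@534',np.polyval(l,534).round(2))
E
```

```text
left rim (-x) 125 yaw 4.35 X@y160 481.93 z 46.4
right rim (+x) 112 yaw 4.28 X@y160 582.15 z 48.2
deckL 29 yaw -5.05 X@y160 449.5 z 49.3
deckR 156 yaw 4.32 X@y160 606.96 z 50.1
near rim yaw 4.37 y@534 159.28 z 50.2
carrier front yaw 4.38 y@534 133.14
```

Request:
arm_command(deltas=[[0,-0.05,0.4,0,0,0.0015],[0,0,0.8,0,0,0],[0,0,0.8,0,0,0],[0,0,0.8,0,0,0],[0,0,0.8,0,0,0],[0,0,0.5,0,0,0],[0,0,0.3,0,0,0],[0,0,0.2,0,0,0],[0,0,0,0,0,0],[0,0,0,0,0,0]])

```text
t: 8.83
eef_pos: [537.7, 89.8, 72.1]
ee_rot: [0.679, 0.734, 0.0, 0.0]
ft_force: [0.9, 0.4, -2.7]
finger_gap: 13.6
grasp_force: 12.0
```

Request:
arm_command(deltas=[[0,0,0.05,0,0,0],[0,0,0.05,0,0,0],[0,0,0.05,0,0,0],[0,0,0.05,0,0,0],[0,0,0,0,0,0]])

```text
t: 9.25
eef_pos: [537.6, 89.8, 70.0]
ee_rot: [0.679, 0.734, 0.0, 0.0]
ft_force: [-0.3, 0.2, -2.1]
finger_gap: 13.9
grasp_force: 12.0
```

```bash
python3 -c "
from h import *
st()"
```

```text
t 9.25 pos [537.6  89.8  70. ] yaw_y 4.41 tilt [0.0001 0.0001] F [-0.28  0.17 -2.15] T [-0.06 -0.12 -0.01] gap 13.9 g 12.0
```

Request:
arm_command(deltas=[[0,0,0.04,0,0,0],[0,0,0.04,0,0,0],[0,0,0.02,0,0,0],[0,0,0,0,0,0]])

```text
t: 9.58
eef_pos: [537.6, 89.7, 69.0]
ee_rot: [0.679, 0.734, -0.0, -0.0]
ft_force: [-0.8, -0.8, -2.8]
finger_gap: 13.9
grasp_force: 12.0
```

Request:
arm_command(deltas=[[0,0,0.03,0,0,0],[0,0,0.02,0,0,0],[0,0,0,0,0,0]])

```text
t: 9.83
eef_pos: [537.6, 89.8, 68.5]
ee_rot: [0.679, 0.734, 0.0, -0.0]
ft_force: [-0.6, 0.7, -2.1]
finger_gap: 14.1
grasp_force: 12.0
```

Request:
arm_command(deltas=[[0,0,0.03,0,0,0],[0,0,0,0,0,0]])

```text
t: 10.0
eef_pos: [537.6, 89.7, 68.2]
ee_rot: [0.679, 0.734, -0.0, -0.0]
ft_force: [0.1, -0.2, -1.8]
finger_gap: 13.8
grasp_force: 12.0
```

Request:
arm_command(deltas=[[0,0,0.03,0,0,0],[0,0,0,0,0,0]])

```text
t: 10.17
eef_pos: [537.6, 89.7, 68.0]
ee_rot: [0.679, 0.734, -0.0, 0.0]
ft_force: [-1.6, -0.9, 0.9]
finger_gap: 14.3
grasp_force: 12.0
```

Request:
arm_command(deltas=[[0,0,0.02,0,0,0],[0,0,0,0,0,0]])

```text
t: 10.33
eef_pos: [537.6, 89.8, 67.9]
ee_rot: [0.679, 0.734, 0.0, 0.0]
ft_force: [-2.1, -0.5, 4.3]
finger_gap: 13.9
grasp_force: 12.0
```

Request:
arm_command(deltas=[[0,0,0.02,0,0,0],[0,0,0,0,0,0]])

```text
t: 10.5
eef_pos: [537.6, 89.8, 67.6]
ee_rot: [0.679, 0.734, 0.0, 0.0]
ft_force: [-2.1, -0.4, 4.4]
finger_gap: 13.9
grasp_force: 12.0
```

Contact is at TCP z about 68.0 with light pressure, so the carrier is flat on the landing. I'll slide it along stage +y.

Request:
arm_command(deltas=[[0.2,0,0,0,0,0],[0.4,0,0,0,0,0],[0.5,0,0,0,0,0],[0.5,0,0,0,0,0],[0.5,0,0,0,0,0],[0.5,0,0,0,0,0],[0.4,0,0,0,0,0],[0,0,0,0,0,0]])

```text
t: 11.17
eef_pos: [535.2, 121.2, 67.6]
ee_rot: [0.679, 0.734, 0.0, -0.0]
ft_force: [-0.2, 2.6, 3.8]
finger_gap: 14.1
grasp_force: 12.0
```

```bash
python3 -c "
from h import *
s,M=st();wrist('w4.png',s['eef_pos'][:2],92)"
```

```text
t 11.17 pos [535.2 121.2  67.6] yaw_y 4.48 tilt [0.0002 0.0008] F [-0.24  2.62  3.82] T [0.84 0.13 0.01] gap 14.1 g 12.0
grip 3022 [535.2 121.4] [15.  40.9] 2.33 z 97.7
blue 9495 [535.7 119.1] [101.2  94.6] 4.47 z 58.2
```

Request:
arm_command(deltas=[[0.3,0,0,0,0,0],[0.5,0,0,0,0,0],[0.5,0,0,0,0,0],[0.5,0,0,0,0,0],[0.5,0,0,0,0,0],[0.5,0,0,0,0,0],[0.5,0,0,0,0,0],[0.5,0,0,0,0,0],[0.5,0,0,0,0,0],[0.5,0,0,0,0,0],[0.5,0,0,0,0,0],[0.5,0,0,0,0,0],[0.5,0,0,0,0,0],[0.4,0,0,0,0,0],[0.3,0,0,0,0,0],[0.2,0,0,0,0,0],[0,0,0,0,0,0]])

```text
t: 12.63
eef_pos: [529.7, 191.9, 67.5]
ee_rot: [0.679, 0.734, 0.0, -0.0]
ft_force: [0.6, -0.2, -2.4]
finger_gap: 13.9
grasp_force: 12.0
```

```bash
python3 - <<'E'
from h import *
s,M=st();p,W,V=wrist('w5.png',s['eef_pos'][:2],92)
np.savez('w5.npz',W=W,f=p["frame"])
E
```

```text
t 12.63 pos [529.7 191.9  67.5] yaw_y 4.43 tilt [-0.0001  0.0002] F [ 0.63 -0.22 -2.44] T [-0.03 -0.09 -0.01] gap 13.9 g 12.0
grip 3032 [530. 192.] [15.4 40.4] 4.23 z 97.7
blue 9113 [530.4 187.3] [101.4  96.1] 4.43 z 56.8
```

View pics/w5.png

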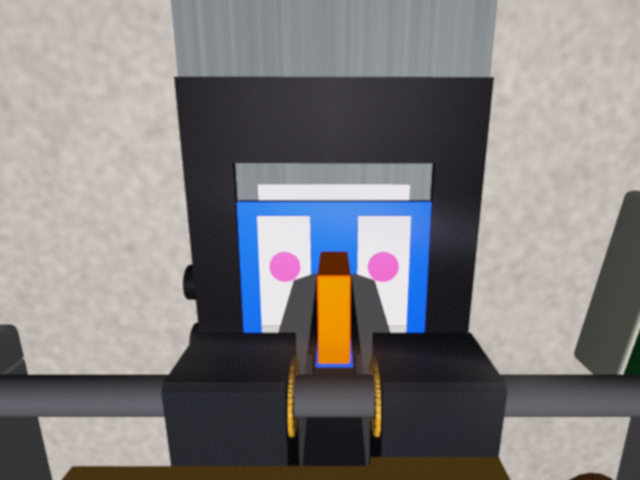

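The carrier is over the pocket mouth, with its front edge at row 200, the far rim at row 163, and even side gaps. The force says it is hanging rather than resting, so I'll check its level.

```bash
python3 - <<'E'
from h import *
for nm in('w3','w5'):
    z=np.load(nm+'.npz');W=z['W'];f=z['f']
    m=np.zeros(f.shape[:2],bool);m[208:325,245:285]=1;m[208:325,385:424]=1
    hs=cv2.cvtColor(f,cv2.COLOR_RGB2HSV).astype(int)
    m&=(hs[...,0]>100)&(hs[...,0]<125)&(hs[...,1]>130)
    P=W[m];c=np.median(P,0);A=np.c_[P[:,:2]-c[:2],np.ones(len(P))]
    k=np.linalg.lstsq(A,P[:,2],rcond=None)[0];k2=abs(A@k-P[:,2])<2
    k=np.linalg.lstsq(A[k2],P[k2,2],rcond=None)[0]
    print(nm,m.sum(),c.round(1),'slope deg',np.rad2deg(k[:2]).round(2),'z',k[2].round(2))
    # deck
    m=np.zeros(f.shape[:2],bool);m[100:330,200:228]=1;m[100:330,440:466]=1
    P=W[m&(abs(W[...,2]-50)<4)];A=np.c_[P[:,:2]-P[:,:2].mean(0),np.ones(len(P))]
    k=np.linalg.lstsq(A,P[:,2],rcond=None)[0];print(' deck slope',np.rad2deg(k[:2]).round(2),k[2].round(2))
st()
E
```

```text
w3 3583 [563.4  98.1 107.9] slope deg [-0.14  1.53] z 107.97
 deck slope [0.03 0.  ] 50.19
w5 3668 [554.9 203.1  57.3] slope deg [ 0.08 -1.03] z 57.53
 deck slope [0.03 0.01] 50.22
t 12.68 pos [529.7 191.6  67.5] yaw_y 4.42 tilt [-0.0001  0.    ] F [-0.1   0.09 -1.09] T [-0.03 -0.03  0.01] gap 14.1 g 12.0
```

Request:
arm_command(deltas=[[0.2,0,0,0,0,0],[0.3,0,0,0,0,0],[0.3,0,0,0,0,0],[0.2,0,0,0,0,0],[0.1,0,0,0,0,0],[0,0,0,0,0,0]])

```text
t: 13.18
eef_pos: [528.9, 202.8, 67.5]
ee_rot: [0.679, 0.734, 0.0, -0.0]
ft_force: [-0.1, -0.3, -3.0]
finger_gap: 14.1
grasp_force: 12.0
```

Request:
arm_command(deltas=[[0.1,0,0,0,0,0],[0.05,0,0,0,0,0],[0,0,0,0,0,0],[0,0,0,0,0,0]])

```text
t: 13.52
eef_pos: [528.8, 203.8, 67.5]
ee_rot: [0.679, 0.734, -0.0, -0.0]
ft_force: [0.6, -0.0, -2.4]
finger_gap: 13.7
grasp_force: 12.0
```

```bash
python3 - <<'E'
from h import *
s,M=st();p,W,V=wrist('w6.png',s['eef_pos'][:2],92)
np.savez('w6.npz',W=W,f=p["frame"])
f=p["frame"]
m=np.zeros(f.shape[:2],bool);m[208:325,245:285]=1;m[208:325,385:424]=1
hs=cv2.cvtColor(f,cv2.COLOR_RGB2HSV).astype(int)
m&=(hs[...,0]>100)&(hs[...,0]<125)&(hs[...,1]>130)
P=W[m];c=np.median(P,0);A=np.c_[P[:,:2]-c[:2],np.ones(len(P))]
k=np.linalg.lstsq(A,P[:,2],rcond=None)[0];k2=abs(A@k-P[:,2])<2
k=np.linalg.lstsq(A[k2],P[k2,2],rcond=None)[0]
print(c.round(1),'slope deg',np.rad2deg(k[:2]).round(2),'z',k[2].round(2))
cv2.imwrite('pics/c6.png',cv2.resize(f[150:350,170:490,::-1],None,fx=2.4,fy=2.4,interpolation=cv2.INTER_CUBIC))
E
```

```text
t 13.52 pos [528.8 203.8  67.5] yaw_y 4.41 tilt [-0.0001 -0.    ] F [ 0.59 -0.03 -2.39] T [-0.07 -0.06  0.  ] gap 13.7 g 12.0
grip 3027 [529.4 204.1] [15.3 40.4] 5.21 z 97.8
blue 9158 [529.5 199.2] [101.3  96.2] 4.4 z 56.8
[554.  214.9  57.4] slope deg [ 0.12 -1.44] z 57.53
```

View pics/c6.png

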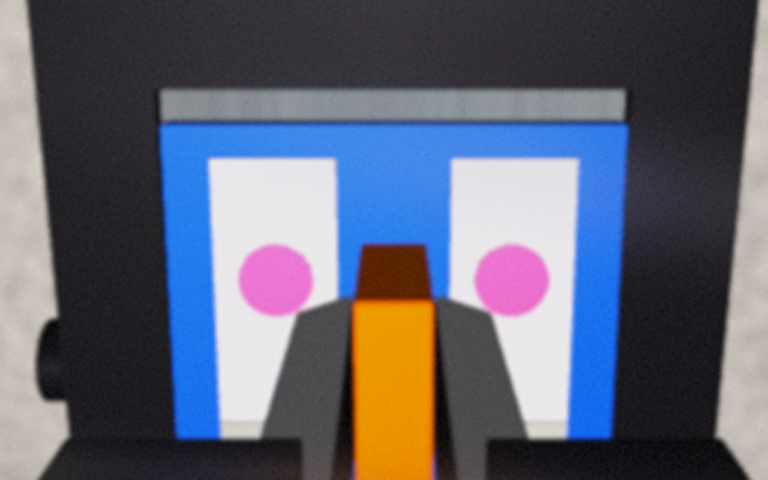

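The crop shows the carrier about square in the pocket mouth, side rims hugging both edges and a strip of pocket floor still visible ahead (crop rows 90–122). I'll compute the remaining gap.

```bash
python3 - <<'E'
from h import *
z=np.load('w6.npz');W=z['W'];f=z['f'];g=cv2.cvtColor(f,cv2.COLOR_RGB2GRAY).astype(float)
hs=cv2.cvtColor(f,cv2.COLOR_RGB2HSV).astype(int);b=(hs[...,0]>100)&(hs[...,0]<125)&(hs[...,1]>130)
far=[];fr=[]
for c in range(245,425):
    k=175+np.argmax(np.diff(g[175:197,c]));far.append(W[k-1,c])
    k=np.where(b[:,c])[0][0];fr.append(W[k+1,c])
far=np.array(far);fr=np.array(fr)
for n,P in(('far',far),('front',fr)):
    l=np.polyfit(P[:,0],P[:,1],1);print(n,np.rad2deg(np.arctan(l[0])).round(2),'y@528',np.polyval(l,528).round(2),'z',np.median(P[:,2]).round(1))
L=[];Rr=[];
for r in range(205,325):
    c=np.where(b[r,230:300])[0][0]+230;L.append(W[r,c+1]);c=380+np.where(b[r,380:450])[0][-1];Rr.append(W[r,c-1])
for n,P in(('L',L),('R',Rr)):
    P=np.array(P);P=P[abs(P[:,2]-57)<2.5];l=np.polyfit(P[:,1],P[:,0],1);print(n,len(P),np.rad2deg(np.arctan(-l[0])).round(2),'x@y205',np.polyval(l,205).round(2))
# rim lateral at far corners, row just above carrier
for r in range(190,198,2):
    d=np.diff(g[r,225:245]);k=225+np.argmax(d);d2=-np.diff(g[r,420:445]);q=420+np.argmax(d2)+1
    print(r,k,q,W[r,k].round(1),W[r,q].round(1))
E
```

```text
far 4.35 y@528 254.49 z 50.3
front 4.39 y@528 246.7 z 55.9
L 95 4.35 x@y205 480.93
R 38 4.49 x@y205 576.86
190 236 431 [475.4 247.2  46. ] [575.  255.1  47.8]
192 236 431 [475.5 246.2  46.5] [575.5 253.9  46.6]
194 236 431 [475.6 245.3  46.8] [574.8 253.3  49.8]
196 236 430 [475.5 244.1  46.1] [575.1 251.9  47.1]
```

Request:
arm_command(deltas=[[0.1,-0.02,0.03,0,0,0],[0.05,0,0.02,0,0,0],[0,0,0,0,0,0]])

```text
t: 13.82
eef_pos: [528.4, 205.5, 67.0]
ee_rot: [0.679, 0.734, 0.0, -0.0]
ft_force: [0.8, 0.0, -3.4]
finger_gap: 14.0
grasp_force: 12.0
```

```bash
cat >> h.py <<'E'
def pitch(p,W):
    f=p["frame"];m=np.zeros(f.shape[:2],bool);m[208:325,245:285]=1;m[208:325,385:424]=1
    hs=cv2.cvtColor(f,cv2.COLOR_RGB2HSV).astype(int)
    m&=(hs[...,0]>100)&(hs[...,0]<125)&(hs[...,1]>130)
    P=W[m];k2=abs(P[:,2]-np.median(P[:,2]))<4
    c=sense()['eef_pos']
    for _ in range(3):
        A=np.c_[P[:,:2]-c[:2],np.ones(len(P))];k=np.linalg.lstsq(A[k2],P[k2,2],rcond=None)[0];k2=abs(A@k-P[:,2])<1.5
    print('slope deg',np.rad2deg(k[:2]).round(2),'top z at centre',k[2].round(2))
E
python3 -c "
from h import *
s,M=st();p,W,V=wrist('w7.png',s['eef_pos'][:2],92);pitch(p,W)"
```

```text
t 13.82 pos [528.4 205.5  67. ] yaw_y 4.42 tilt [-0.      0.0001] F [ 0.8   0.03 -3.35] T [-0.01 -0.15  0.01] gap 14.0 g 12.0
grip 3020 [529.  205.8] [15.4 40.6] 5.98 z 97.2
blue 9170 [529.2 201. ] [100.9  96. ] 4.39 z 56.3
slope deg [ 0.18 -2.48] top z at centre 57.3
```

```bash
python3 - <<'E'
from h import *
def plane(P,c,n):
    k2=abs(P[:,2]-np.median(P[:,2]))<4
    for _ in range(4):
        A=np.c_[P[:,:2]-c,np.ones(len(P))];k=np.linalg.lstsq(A[k2],P[k2,2],rcond=None)[0];k2=abs(A@k-P[:,2])<1.5
    print(n,k2.sum(),'slope',np.rad2deg(k[:2]).round(2),'z',k[2].round(2),'yrange',np.ptp(P[k2,1]).round(0))
s=sense();c=s['eef_pos'][:2]
for n in('scene','wrist'):
    p=snapshot(n);W=cloud(p);f=p['frame'];hs=cv2.cvtColor(f,cv2.COLOR_RGB2HSV).astype(int);H,S,V=[hs[...,i] for i in range(3)]
    nr=np.hypot(W[...,0]-c[0],W[...,1]-c[1])<70
    bl=nr&(H>100)&(H<125)&(S>130)&(abs(W[...,2]-57)<6)
    wt=nr&(V>120)&(S<100)&(abs(W[...,2]-57)<5)
    bl=cv2.erode(bl.astype(np.uint8),np.ones((3,3)))>0;wt=cv2.erode(wt.astype(np.uint8),np.ones((3,3)))>0
    if bl.sum()>30:plane(W[bl],c,n+' blue')
    if wt.sum()>30:plane(W[wt],c,n+' slides')
    save(p,n+'8.png')
z=np.load('w3.npz');W=z['W'];f=z['f'];c3=np.array([538,88.6]);hs=cv2.cvtColor(f,cv2.COLOR_RGB2HSV).astype(int);H,S,V=[hs[...,i] for i in range(3)]
nr=np.hypot(W[...,0]-c3[0],W[...,1]-c3[1])<70
for n,m in(('w3 blue',nr&(H>100)&(H<125)&(S>130)&(abs(W[...,2]-107)<6)),('w3 sl',nr&(V>120)&(S<100)&(abs(W[...,2]-107)<5))): plane(W[cv2.erode(m.astype(np.uint8),np.ones((3,3)))>0],c3,n)
E
```

```text
scene blue 195 slope [ 0.14 -2.09] z 57.04 yrange 85.0
scene slides 185 slope [ 0.45 -1.91] z 57.77 yrange 71.0
wrist blue 7461 slope [ 0.21 -2.47] z 57.31 yrange 93.0
wrist slides 6623 slope [ 0.22 -2.51] z 58.34 yrange 66.0
w3 blue 8121 slope [-0.01 -0.06] z 107.89 yrange 78.0
w3 sl 6748 slope [-0.01 -0.08] z 108.91 yrange 69.0
```

The carrier is pitched about 2.4° nose-down, tipping over the near rim as it enters, and sits about 1–2 mm short of the drop. I'll slide it the last 2 mm, then let the rear fall level into the pocket.

Request:
arm_command(deltas=[[0.1,0,0,0,0,0],[0.1,0,0,0,0,0],[0,0,0,0,0,0]])

```text
t: 14.22
eef_pos: [528.3, 207.7, 67.1]
ee_rot: [0.679, 0.734, 0.0, -0.0]
ft_force: [0.2, 0.5, -2.0]
finger_gap: 14.0
grasp_force: 12.0
```

Request:
arm_command(deltas=[[0,0,0,0,0.014,0],[0,0,0,0,0.014,0],[0,0,0,0,0.014,0],[0,0,0,0,0,0],[0,0,0,0,0,0]])

```text
t: 14.63
eef_pos: [528.5, 206.8, 67.0]
ee_rot: [0.68, 0.733, 0.014, -0.015]
ft_force: [-0.1, -0.3, -1.4]
finger_gap: 13.9
grasp_force: 12.0
```

```bash
python3 -c "
from h import *
s,M=st();p,W,V=wrist('w9.png',s['eef_pos'][:2],92);pitch(p,W);f=p['frame']
cv2.imwrite('pics/c9.png',cv2.resize(f[150:350,170:490,::-1],None,fx=2.4,fy=2.4,interpolation=cv2.INTER_CUBIC))"
```

```text
t 14.63 pos [528.5 206.8  67. ] yaw_y 4.35 tilt [-0.0033  0.042 ] F [-0.06 -0.27 -1.41] T [-0.09 -0.14 -0.01] gap 13.9 g 12.0
grip 3035 [528.7 205.7] [15.1 40.2] 2.44 z 97.3
blue 9182 [529.1 203.4] [100.5  94.3] 4.38 z 57.3
slope deg [ 0.03 -0.05] top z at centre 57.29
```

View pics/c9.png

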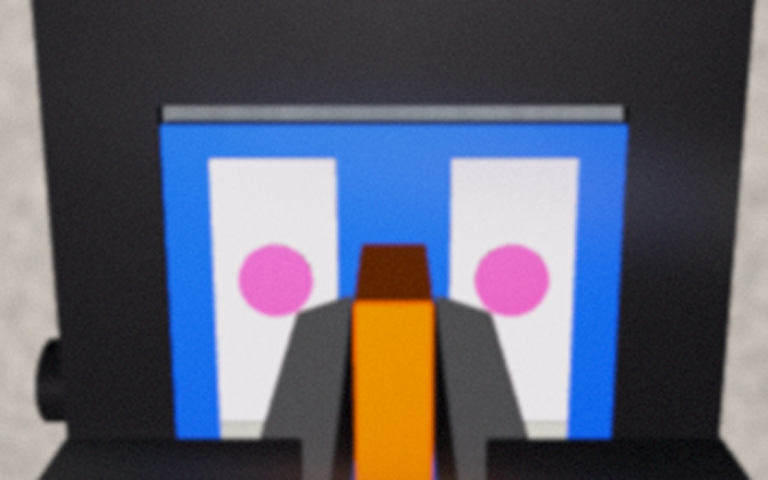

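The carrier is level again, with a thin strip of floor ahead (crop rows 105–122, about 2 mm true gap) and even sides. I'll let it down with the force watched.

Request:
arm_command(deltas=[[0,0,0.04,0,0,0],[0,0,0.04,0,0,0],[0,0,0,0,0,0]])

```text
t: 14.93
eef_pos: [528.2, 207.6, 66.1]
ee_rot: [0.679, 0.734, 0.014, -0.015]
ft_force: [-0.2, -0.3, -1.9]
finger_gap: 14.0
grasp_force: 12.0
```

Request:
arm_command(deltas=[[0,0,0.04,0,0,0],[0,0,0.04,0,0,0],[0,0,0,0,0,0]])

```text
t: 15.18
eef_pos: [528.3, 207.5, 65.3]
ee_rot: [0.679, 0.734, 0.014, -0.015]
ft_force: [-0.4, 0.4, -2.3]
finger_gap: 13.6
grasp_force: 12.0
```

Request:
arm_command(deltas=[[0,0,0.04,0,0,0],[0,0,0.04,0,0,0],[0,0,0.04,0,0,0],[0,0,0,0,0,0]])

```text
t: 15.52
eef_pos: [528.3, 207.5, 64.1]
ee_rot: [0.679, 0.734, 0.014, -0.015]
ft_force: [0.3, 0.1, -2.7]
finger_gap: 13.7
grasp_force: 12.0
```

Request:
arm_command(deltas=[[0,0,0.03,0,0,0],[0,0,0.03,0,0,0],[0,0,0,0,0,0]])

```text
t: 15.77
eef_pos: [528.3, 207.5, 63.6]
ee_rot: [0.679, 0.734, 0.014, -0.015]
ft_force: [-0.8, -1.1, -1.9]
finger_gap: 14.1
grasp_force: 12.0
```

Request:
arm_command(deltas=[[0,0,0.03,0,0,0],[0,0,0,0,0,0]])

```text
t: 15.93
eef_pos: [528.3, 207.5, 63.3]
ee_rot: [0.679, 0.734, 0.014, -0.015]
ft_force: [-0.1, 0.4, -2.7]
finger_gap: 13.7
grasp_force: 12.0
```

Request:
arm_command(deltas=[[0,0,0.02,0,0,0],[0,0,0,0,0,0]])

```text
t: 16.1
eef_pos: [528.3, 207.6, 63.1]
ee_rot: [0.679, 0.734, 0.014, -0.015]
ft_force: [-0.1, -1.1, -2.0]
finger_gap: 14.1
grasp_force: 12.0
```

Request:
arm_command(deltas=[[0,0,0.02,0,0,0],[0,0,0,0,0,0]])

```text
t: 16.27
eef_pos: [528.4, 207.6, 63.0]
ee_rot: [0.679, 0.734, 0.014, -0.015]
ft_force: [0.3, -0.5, -1.9]
finger_gap: 14.1
grasp_force: 12.0
```

Request:
arm_command(deltas=[[0,0,0.02,0,0,0],[0,0,0,0,0,0]])

```text
t: 16.43
eef_pos: [528.4, 207.6, 62.9]
ee_rot: [0.679, 0.734, 0.014, -0.015]
ft_force: [0.1, -0.8, 1.4]
finger_gap: 13.9
grasp_force: 12.0
```

```bash
python3 -c "
from h import *
s,M=st();p,W,V=wrist('w10.png',s['eef_pos'][:2],87);pitch(p,W)"
```

```text
t 16.43 pos [528.4 207.6  62.9] yaw_y 4.41 tilt [-0.0031  0.0419] F [ 0.11 -0.77  1.42] T [-0.17  0.11 -0.01] gap 13.9 g 12.0
grip 3034 [528.8 206.6] [15.2 40.1] 4.4 z 93.1
blue 9587 [528.7 205. ] [100.8  93.1] 4.53 z 53.2
slope deg [ 0.01 -0.02] top z at centre 53.22
```

The carrier is on the pocket floor, level, with its top at 53 mm. I'll release, back off and check.

Request:
arm_command(deltas=[[0,0,0,0,0,0],[0,0,0,0,0,0],[0,0,0,0,0,0],[0,0,0,0,0,0],[0,0,0,0,0,0]], hand=4.5)

```text
t: 16.9
eef_pos: [528.4, 207.6, 62.7]
ee_rot: [0.679, 0.734, 0.014, -0.015]
ft_force: [0.1, -0.2, 0.7]
finger_gap: 43.2
grasp_force: 0.0
```

Request:
arm_command(deltas=[[0,0,-0.5,0,0,0],[0,0,-1,0,0,0],[0,0,-1.5,0,0,0],[0,0,-1.5,0,0,0],[0,0,-1.5,0,0,0],[0,0,-1.5,0,0,0],[0,0,-1.5,0,0,0],[0,0,-1,0,0,0],[0,0,0,0,0,0],[0,0,0,0,0,0]])

```text
t: 17.73
eef_pos: [528.9, 203.4, 163.1]
ee_rot: [0.679, 0.734, 0.015, -0.015]
ft_force: [0.1, -0.5, -1.3]
finger_gap: 44.7
grasp_force: 0.0
```

```bash
python3 - <<'E'
from h import *
s,M=st();p,W,V=wrist('w11.png',(528.5,206.5),87)
f=p['frame'];hs=cv2.cvtColor(f,cv2.COLOR_RGB2HSV).astype(int)
m=(hs[...,0]>100)&(hs[...,0]<125)&(hs[...,1]>130)&(abs(W[...,2]-53)<6)
m=cv2.erode(m.astype(np.uint8),np.ones((3,3)))>0
P=W[m];A=np.c_[P[:,:2]-[528.5,206.5],np.ones(len(P))];k=np.linalg.lstsq(A,P[:,2],rcond=None)[0];print('slope',np.rad2deg(k[:2]).round(2),'z',k[2].round(2))
E
```

```text
t 17.73 pos [528.9 203.4 163.1] yaw_y 4.39 tilt [-0.0021  0.0421] F [ 0.11 -0.49 -1.26] T [-0.07 -0.11 -0.02] gap 44.7 g 0.0
grip 1075 [528.5 206.4] [12.2 39.1] 4.62 z 93.2
blue 5572 [529.2 204.4] [99.5 93. ] 4.36 z 53.2
slope [0.04 0.13] z 53.14
```

View pics/w11.png

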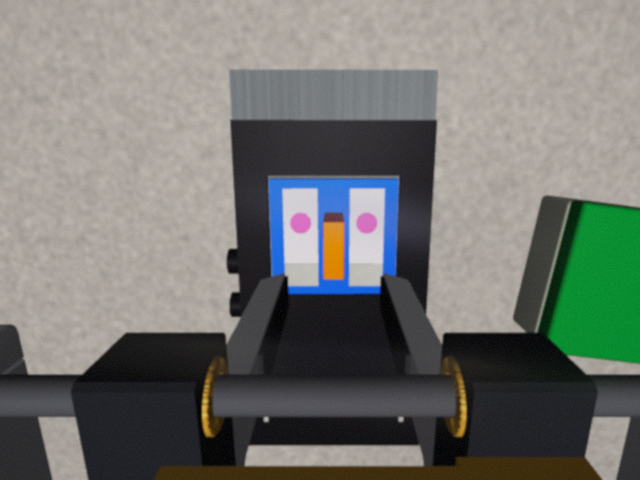

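The carrier lies in the pocket (rows 176–294, cols 268–400), flat and released, with its top 3 mm above the deck, so it is fully home. The gripper is clear, so I'm handing in.

```bash
python3 -c "
from station import *
print(close_job())"
```

```text
the job is handed in; nothing more can be done
None
```

The blue carrier is fully home, flat and released in the pocket, and the job is handed in (17.7 s); it went in by sliding, but it tipped about 2.4° nose-down at the near rim and hung off the gripper over the last ~15 mm, so I levelled it and lowered it the last 4 mm or so by the grip instead of letting it drop freely.

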